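Cap the flow cell, then hold the chamber lid in its hinge for the pin

ROBOT

A 6-joint arm with a two-finger parallel gripper is mounted at the origin on a cart in front of the work surface, level with it; the furniture and walls round the work are solid. World frame = base frame: x ahead of the robot, y to its left, z up, the work surface at z = 0. Lengths are in m, angles in rad, forces in N, time in s.
With the tool pointing down it reaches from about 0.375 to 0.9 m from the base axis. Payload 3.1 kg.
Tool frame: the origin (TCP) lies midway between the tips of the shut fingers; the grasp point (between the pads) lies 19 mm behind it; z points along the fingers, y is the direction in which the jaws open and shut (so a half turn about z gives the same grasp; the last joint's range is limited). The gripper opens to 85 mm and grips with 20 to 120 N. Pads are 22 mm wide; open, the fingers measure 114 mm over their backs; the gripper's body (76 mm by 85 mm) begins 54 mm behind the grasp point. The pads swing forward as they close: fully open they stand 13 mm farther back than shut.
Start: joints at [-1.462, 0.527, 1.433, -0, 1.181, -0.178], TCP at [0.177, -0.599, 0.231] pointing down, gripper open.
Joint ranges: [-3.08, 3.08], [-0.75, 2.2], [0.22, 2.44], [-1.43, 4.57], [0, 2.65], [-2.85, 2.85]. Speed limits (rad/s): [2.79, 2.79, 3.14, 3.14, 3.14, 3.14].

INTERFACE

Orientations are given as a unit quaternion [x, y, z, w].
In Python, from plant import r gives the robot as it stands. The module is installed in compiled form; this text tells all that it offers.
- The arm moves only by the tool servo_tool, never from a script. Its argument "moves" is a list of rows, each a list of 4 numbers: the shift along the tool's x, y, z in cm, then the turn about the tool's z in rad. In form: [[dx, dy, dz, yaw], ...]. A call has 1 to 12 rows; each row is the pose to reach, as a shift and turn from the pose measured when the call began, along the tool's axes at that moment; what a row does not reach only later rows make up. A row lasts 1/8 s, in which the tool goes at most 62.5 mm and 10.7 degrees, less where a joint would pass 70% of its speed; a pose out of reach is approached as far as the arm can. A call with a gripper value outside its range is refused whole. "grip" is the opening, from 0 (shut) to 1 (fully open), set as the call begins (left out, the last holds). The fingers move at their own pace and stop on an object; the grip force is fixed at half the most. Time passes only in rows, so rows that repeat a pose let the fingers close. It gives the time, the measured TCP pose, the force and the opening at its end, in the units of the state.
- r.sense(): the state, without advancing time (a new reading comes with each control period).
- r.camera(name): name is "scene" or "side" or "wrist"; returns the picture (420x560x3 uint8, blue, green, red); there is no depth.
- r.camera_model(name): a dict with "camera_matrix" (3x3 intrinsics, pixels), "R" (3x3) and "t" (3): a world point X has camera coordinates R X + t. Camera axes: x right, y down, z forward; pixel columns grow to the right and rows downward; lengths in m; the calibration is good to about 2 mm. The wrist camera is an equidistant fisheye: a pixel r from the principal point sees the ray r / f radians off the axis. A picture is of the moment at which its call begins: read the wrist's pose just before it. camera_model takes no time and is no camera call; for the wrist camera it gives the pose at the moment of the call.
- r.hand_in(): hands the job in, once; it reports no verdict.
The state is a dict: "time": time; "joint_positions": joint angles; "qvel": joint speeds; "effort": joint torques, N m; "tcp_pos": TCP position; "ee_rot": TCP orientation; "force": force on the tool from outside, world axes, zero at the start; "moment": the same for the moment, N m; "grip_width": finger opening in m.
Only numpy, scipy, OpenCV 4.12 (cv2) and the standard library are available. Lean on these libraries where they do the work, as an engineer would, in place of code of your own. Each camera call takes 0.05 s, during which the arm holds its last target. There are 200 camera calls.

TASK

The flow-cell chamber is being closed up after cleaning. First cap the cell so that nothing can fall in: set the round grey cover with the black knob on the white cell cup inside the chamber, fully seated and level, and let go of it. Then lift the black lid out of the blue drying rack, lower it upright onto the chamber's brass rear hinge, grip bar facing away from the chamber, so that its two knuckles sit down in the cradle between the three fixed knuckles with the bores in line, and finish while still holding it upright there for a colleague to push the hinge pin through; leave the pin and the small bottles where they are.

Things in the scene. Friction and masses are not known exactly. Their poses are not given: they have to be found in the camera images.
- chamber: Black open-topped box fixed to the desk, 104 (x) x 124 (y) x 66 mm high, walls 6 mm. Origin: centre of its underside, on the desk. x points to its rear wall, which carries the hinge, y along the hinge, z up. A hose port stands out 15 mm on each y side, 26 mm up; a latch keeper is on the front (-x) wall
- hinge_axis (a point): Middle of the bore axis of the chamber's rigid brass hinge, 66 mm up, 61.5 mm behind the chamber's centre; y along the bore, x away from the chamber. Three knuckles, 16 mm across, bore 8, 16 long, at y = -40, 0, +40 mm, ends chamfered. The two gaps (y = 8 to 32 either side) are open above; a V cradle below them seats a 16 mm knuckle with its bore in line
- cell_rim (a point): Centre of the rim of the round white cell cup inside the chamber, at rim height: 34 mm above the desk, 32 mm below the box's top edge. Cup 58 mm outside, 44.5 mm clear inside diameter, 17 mm deep
- cover_knob (a point): Middle of the loose cell cover's black knob (18 mm across, 24 high) on a grey disc 58 mm across, 4 thick, with a tapered spigot 38 mm across, 5 deep beneath; 90 g. It lies 12 mm above the disc's top, 16 mm above the disc's underside (which seats on the cup's rim) and 21 mm above the spigot's foot, on which it stands at first. z is the cover's axis
- rack: Blue plate rack fixed to the desk, 76 x 139 x 70 mm high, with three slots; the lid stands in the middle one. Origin: centre of its underside; x runs across the slots, y along them. The slots hold the lid's side edges to 46 mm height on the plate with 1 mm of play on each face: lift the lid straight up by at least 60 mm
- lid_axis (a point): Middle of the bore axis at the lid's lower edge. Lid: loose black upright plate, 200 g, 124 mm wide (y); z up, x out of the outer face; it spans x = 0 to 6, z = 9.5 to 114 mm. Two brass knuckles, 16 mm across, bore 8, 21 long, at y = -20 and +20 mm, ends chamfered: 1.5 mm of play at each end between the fixed ones. In the rack this point is 14.5 mm above the desk
- lid_grip (a point): Middle of the lid's grip bar, a metal bar 60 mm long (y) and 24 mm high along the top of the outer face; plate and bar together are 12 mm thick (x) there. It lies at x = 6, y = 0, z = 102 mm from point lid_axis, 12 mm below the lid's top edge; same axes
- pin: The hinge pin: steel rod 6 mm in diameter, about 100 mm long along its y axis, with a bent tail, lying on the desk; to be left alone. Origin on the desk under its middle
- amber_vial: Small bystander: amber vial, 22 mm in diameter, 55 mm high; origin at its foot
- white_bottle: Small bystander: white bottle, 28 mm in diameter, 44 mm high; origin at its foot
- blue_vial: Small bystander: white vial with a blue cap, 12 mm in diameter, 37 mm high; origin at its foot
Not all that is in view belongs to the job. There is more than one size of the part that bears cover_knob; the job needs the smallest.

How it is judged:
By the outcome, as a careful person would: the job done as asked, in the order asked, and still so for the second after the job is handed in, while the arm keeps its last pose, push and grip.
It also fails if it takes over 51 s, if anything falls off the work surface, if the arm or the gripper's body presses on something with over 40 N, if the wrist force passes 120 N, or if a joint passes its speed limit or range.

## Working session

There is one attempt and no reset: what is moved stays moved. The work goes in short steps, Python scripts to look and compute and a tool call to move; the robot and the scene stay as the last step left them, time stands still between calls to the robot, and variables do not carry over. Pictures are saved under pics/ and viewed, about 8 in all and at most 12, crops included, and the job is handed in when it is done.

Besides the shell and the picture viewer there is one more tool, called after ">>>" as a command line: name --pt "numbers of a row" for each row, then --argument value for the rest. servo_tool: Moves the arm, as the interface text tells. Its arguments: {"type":"object","properties":{"moves":{"type":"array","items":{"type":"array","items":{"type":"number"}}},"grip":{"type":"number"}},"required":["moves"]}

```bash
mkdir -p pics; cat > h.py <<'E'
import numpy as np, cv2
from plant import r
from scipy.spatial.transform import Rotation as Rn
def ray(m,px,fish=False):
    K=np.array(m["camera_matrix"]);R=np.array(m["R"]);t=np.array(m["t"])
    x=(px[0]-K[0,2])/K[0,0];y=(px[1]-K[1,2])/K[1,1]
    if fish:
        a=np.hypot(x,y);s=np.sin(a)/a if a>1e-9 else 1
        d=np.array([x*s,y*s,np.cos(a)])
    else: d=np.array([x,y,1.])
    d=R.T@d
    return -R.T@t,d/np.linalg.norm(d)
def onz(m,px,z,fish=False):
    o,d=ray(m,px,fish);return o+d*(z-o[2])/d[2]
def proj(m,X,fish=False):
    K=np.array(m["camera_matrix"]);c=np.array(m["R"])@np.array(X)+np.array(m["t"])
    if fish:
        n=np.hypot(c[0],c[1]);a=np.arctan2(n,c[2]);q=c[:2]/max(n,1e-9)*a
    else: q=c[:2]/c[2]
    return np.array([K[0,0]*q[0]+K[0,2],K[1,1]*q[1]+K[1,2]])
def tri(m1,p1,m2,p2,f1=False,f2=False):
    o1,d1=ray(m1,p1,f1);o2,d2=ray(m2,p2,f2)
    A=np.stack([d1,-d2],1);s=np.linalg.lstsq(A,o2-o1,rcond=None)[0]
    a=o1+s[0]*d1;b=o2+s[1]*d2
    return (a+b)/2,np.linalg.norm(a-b)
def totool(s,P):  # world point -> shift in tool axes cm, from TCP
    return Rn.from_quat(s["ee_rot"]).inv().apply(np.array(P)-s["tcp_pos"])*100
E
python3 - <<'E'
from h import *
s=r.sense();print({k:np.round(v,3) for k,v in s.items()})
import pickle
M={}
for n in ["scene","side","wrist"]:
    M[n]=r.camera_model(n);im=r.camera(n);cv2.imwrite(f"pics/{n}0.png",im)
    m=M[n];print(n,np.round(m["camera_matrix"],1).tolist(),np.round(-np.array(m["R"]).T@m["t"],3),np.round(m["R"],2).tolist())
pickle.dump(M,open("M0.pkl","wb"))
E
```

```text
{'time': np.float64(0.0), 'joint_positions': array([-1.461,  0.528,  1.434, -0.   ,  1.181, -0.179]), 'qvel': array([-0.   ,  0.001, -0.001, -0.   ,  0.   ,  0.001]), 'effort': array([-1.0000e-03, -4.4236e+01, -1.7803e+01, -0.0000e+00,  8.0000e-03,
       -0.0000e+00]), 'tcp_pos': array([ 0.177, -0.599,  0.23 ]), 'ee_rot': array([ 0.99 ,  0.143,  0.   , -0.001]), 'force': array([-0.28 , -1.154,  0.58 ]), 'moment': array([ 0.07 , -0.027,  0.022]), 'grip_width': np.float64(0.085)}
scene [[469.6, 0.0, 284.6], [0.0, 469.6, 208.7], [0.0, 0.0, 1.0]] [-0.014  1.123  1.11 ] [[-0.88, -0.48, 0.01], [-0.32, 0.56, -0.77], [0.37, -0.67, -0.64]]
side [[487.3, 0.0, 275.1], [0.0, 487.3, 215.2], [0.0, 0.0, 1.0]] [0.319 1.333 0.716] [[-0.99, -0.16, -0.01], [-0.06, 0.42, -0.91], [0.15, -0.89, -0.42]]
wrist [[325.2, 0.0, 275.4], [0.0, 325.2, 210.1], [0.0, 0.0, 1.0]] [ 0.242 -0.58   0.374] [[0.28, -0.96, -0.0], [-0.93, -0.27, 0.26], [-0.25, -0.07, -0.96]]
```

View pics/scene0.png

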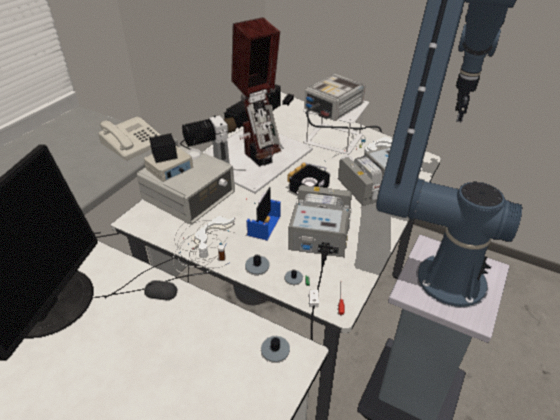

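View pics/side0.png

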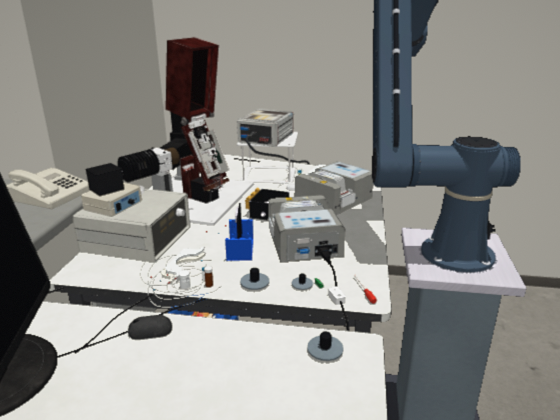

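The chamber is near scene px (309,180), the rack with the lid near (264,220). Covers are at (257,264), (293,277) and (275,348), and the last is on the other desk.

```bash
python3 - <<'E'
from h import *
import pickle
M=pickle.load(open("M0.pkl","rb"))
a=cv2.imread("pics/scene0.png");b=cv2.imread("pics/side0.png")
c1=cv2.resize(a[155:295,230:360],None,fx=3,fy=4.2*140/140/1.4,interpolation=cv2.INTER_CUBIC)
c2=cv2.resize(b[180:300,220:340],None,fx=3.3,fy=3.3,interpolation=cv2.INTER_CUBIC)
print(c1.shape,c2.shape)
H=max(c1.shape[0],c2.shape[0]);W=c1.shape[1]+c2.shape[1]
o=np.zeros((H,W,3),np.uint8);o[:c1.shape[0],:c1.shape[1]]=c1;o[:c2.shape[0],c1.shape[1]:]=c2
cv2.imwrite("pics/c0.png",o)
for n,pts in [("scene",[(257,266),(246,264),(269,264),(293,278),(284,277),(303,277),(275,350),(309,180),(264,235),(223,256),(206,252)]),("side",[(254,283),(240,281),(270,281),(302,285),(291,283),(313,283)])]:
    for p in pts: print(n,p,np.round(onz(M[n],p,0.005),3))
for n1 in [((257,258),(254,273)),((293.5,272),(302,277)),((275,342),(325,339))]:
    print(tri(M["scene"],n1[0],M["side"],n1[1]))
E
```

```text
(420, 390, 3) (396, 396, 3)
scene (257, 266) [0.556 0.254 0.005]
scene (246, 264) [0.591 0.264 0.005]
scene (269, 264) [0.527 0.228 0.005]
scene (293, 278) [0.431 0.242 0.005]
scene (284, 277) [0.458 0.253 0.005]
scene (303, 277) [0.406 0.223 0.005]
scene (275, 350) [0.352 0.494 0.005]
scene (309, 180) [ 0.619 -0.243  0.005]
scene (264, 235) [0.611 0.118 0.005]
scene (223, 256) [0.676 0.271 0.005]
scene (206, 252) [0.735 0.283 0.005]
side (254, 283) [0.561 0.257 0.005]
side (240, 281) [0.6   0.254 0.005]
side (270, 281) [0.52  0.241 0.005]
side (302, 285) [0.433 0.248 0.005]
side (291, 283) [0.463 0.242 0.005]
side (313, 283) [0.406 0.234 0.005]
(array([0.56376182, 0.24018851, 0.02525261]), np.float64(7.013489144073575e-05))
(array([0.43562248, 0.23178334, 0.01987164]), np.float64(0.0003996792324768062))
(array([0.3565205 , 0.48586234, 0.02865532]), np.float64(0.0006623044996969338))
```

View pics/c0.png

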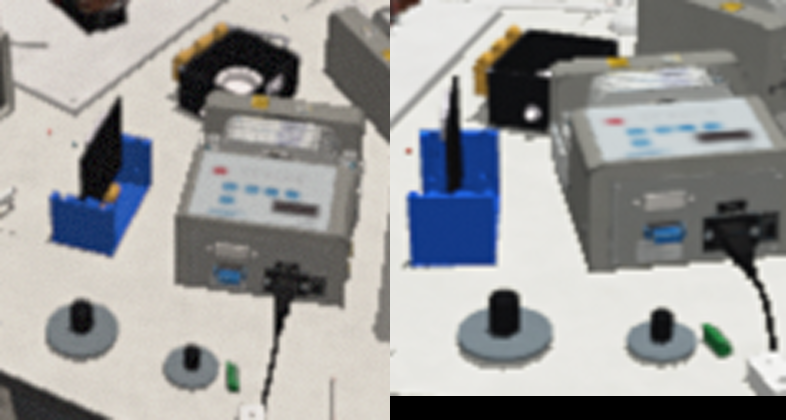

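The smallest cover (disc about 57 mm) is at about (0.435, 0.235). Next I check the heights of obstacles on the route.

```bash
python3 - <<'E'
from h import *
import pickle
M=pickle.load(open("M0.pkl","rb"))
for n,p,q in [("disp",(334,77),(250,110)),("grbox",(344,158),(299,178)),("instr top",(301,189),(271,199)),("lid top",(270,189),(239,205)),("redtop",(255,21),(190,40))]:
    print(n,np.round(tri(M["scene"],p,M["side"],q),3) if 0 else [np.round(v,3) for v in tri(M["scene"],p,M["side"],q)])
E
```

```text
disp [array([ 0.763, -0.731,  0.227]), np.float64(0.036)]
grbox [array([ 0.516, -0.338,  0.085]), np.float64(0.005)]
instr top [array([ 0.563, -0.052,  0.114]), np.float64(0.011)]
lid top [array([0.655, 0.002, 0.113]), np.float64(0.006)]
redtop [array([ 0.872, -0.282,  0.566]), np.float64(0.003)]
```

>>> servo_tool --pt "0 0 -3.5 0" --pt "0 0 -7 0" --pt "0 0 -7 0"

```text
time: 0.52
tcp_pos: [0.1776, -0.6006, 0.3036]
ee_rot: [0.99, 0.143, -0.0, 0.003]
force: [0.1, 0.2, 0.0]
grip_width: 0.0857
```

>>> servo_tool --pt "5 -3.2 0 0" --pt "10 -6.4 0 0" --pt "15 -9.6 0 0" --pt "20 -13 0 0" --pt "25 -16.2 0 0" --pt "30 -19.4 0 0" --pt "35 -22.6 0 0" --pt "40 -26 0 0" --pt "44 -28.7 0 0" --pt "44 -28.7 0 0" --pt "44 -28.7 0 0"

```text
time: 1.9
tcp_pos: [0.5173, -0.2003, 0.3006]
ee_rot: [0.99, 0.144, -0.001, 0.002]
force: [-0.1, -0.5, 0.9]
grip_width: 0.0853
```

```bash
cat >> h.py <<'E'
import pickle
def snap(tag):
    s=r.sense();m=r.camera_model("wrist");im=r.camera("wrist")
    cv2.imwrite(f"pics/{tag}.png",im);pickle.dump((s,m),open(f"{tag}.pkl","wb"))
    return s,m,im
E
python3 -c "
from h import *
s,m,im=snap('w1');print(s['tcp_pos'],s['time'],s['qvel'])"
```

```text
[ 0.5172645  -0.20030751  0.30061697] 1.9 [-2.95429549e-02 -7.41415814e-03 -3.03444634e-03 -1.05548065e-03
 -3.85418774e-05  1.74090461e-03]
```

View pics/w1.png

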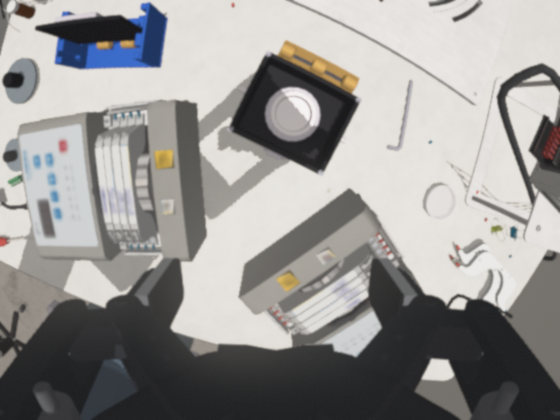

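Wrist view: chamber with corners near (270,52), (357,100), (322,170), (232,128); white cup at (293,113); brass knuckles at about (290,50), (318,65), (347,80); pin at (405,115); rack and lid at top left; small cover at the left edge. I measure these, then go over the rack.

```bash
cat > m1.py <<'E'
from h import *
import sys
def chamber(tag,roi):
    s,m=pickle.load(open(tag+".pkl","rb"));im=cv2.imread(f"pics/{tag}.png")
    x0,y0,x1,y1=roi
    hsv=cv2.cvtColor(im,cv2.COLOR_BGR2HSV)
    mk=np.zeros(im.shape[:2],np.uint8);mk[y0:y1,x0:x1]=1
    br=((hsv[...,0]>8)&(hsv[...,0]<32)&(hsv[...,1]>110)&(hsv[...,2]>90)&(mk>0)).astype(np.uint8)
    n,l,st,c=cv2.connectedComponentsWithStats(br)
    for i in range(1,n):
        if st[i,4]>30: print("brass",st[i],np.round(c[i],1),np.round(onz(m,c[i],.072,True),4))
    ys,xs=np.nonzero(br);
    P=np.array([onz(m,(x,y),.072,True)[:2] for x,y in zip(xs,ys)])
    print("brass rect",cv2.minAreaRect((P*1000).astype(np.float32)))
    dk=((hsv[...,2]<70)&(mk>0)).astype(np.uint8)
    cs,_=cv2.findContours(dk,cv2.RETR_CCOMP,cv2.CHAIN_APPROX_NONE)
    cs=sorted(cs,key=cv2.contourArea)[-3:]
    for k in cs:
        h=k[:,0,:];Q=np.array([onz(m,p,.066,True)[:2] for p in h])*1000
        print("dark",cv2.contourArea(k),cv2.minAreaRect(Q.astype(np.float32)))
        Q=np.array([onz(m,p,.034,True)[:2] for p in h])*1000
        print("  ell@34",cv2.fitEllipse(Q.astype(np.float32)))
if __name__=="__main__": chamber(sys.argv[1],list(map(int,sys.argv[2:6])))
E
python3 m1.py w1 225 30 370 178
```

```text
brass [ 279   42   79   51 1203] [318.4  66.4] [ 0.6594 -0.2102  0.072 ]
brass rect ((659.5653686523438, -210.42727661132812), (93.3310546875, 20.315874099731445), 80.09335327148438)
dark 2604.0 ((598.4598388671875, -198.17457580566406), (65.32776641845703, 67.44412231445312), 62.17595291137695)
  ell@34 ((599.9757080078125, -199.6315460205078), (72.02832794189453, 72.8289566040039), 50.32033157348633)
dark 8638.0 ((600.0635375976562, -199.6304931640625), (120.57719421386719, 100.98757934570312), 80.3827133178711)
  ell@34 ((601.633544921875, -201.09547424316406), (124.25004577636719, 151.8901824951172), 171.4900665283203)
```

>>> servo_tool --pt "1.2 -5 0 0" --pt "2.4 -10 0 0" --pt "3.6 -15 0 0" --pt "4.8 -20 0 0" --pt "6 -25 0 0" --pt "7 -29 0 0" --pt "7 -29 0 0" --pt "7 -29 0 0"

```text
time: 2.95
tcp_pos: [0.5021, 0.0955, 0.2994]
ee_rot: [0.99, 0.142, -0.001, 0.002]
force: [-0.6, 0.4, -0.7]
grip_width: 0.0855
```

```bash
python3 -c "
from h import *
s,m,im=snap('w2');print(s['tcp_pos'],s['time'],s['joint_positions'])"
```

```text
[0.50212842 0.09553054 0.29942945] 2.95 [-0.02775923  0.29400445  1.62481376 -0.00562385  1.22418196  1.25925305]
```

View pics/w2.png

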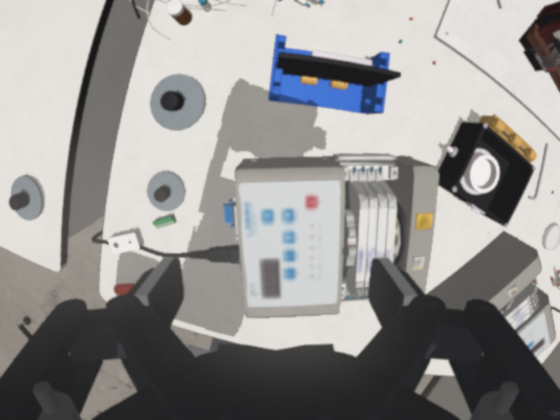

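Wrist view 2: the small cover has its disc at (166,190) and knob at (163,193). The lid's top edge runs from about (280,55) to (400,75), with its knuckles on the near side. I locate the cover.

```bash
cat > m2.py <<'E'
from h import *
import sys
def cover(tag,roi,ztop=0.009,zk=0.033):
    s,m=pickle.load(open(tag+".pkl","rb"));im=cv2.imread(f"pics/{tag}.png")
    x0,y0,x1,y1=roi
    hsv=cv2.cvtColor(im,cv2.COLOR_BGR2HSV)
    sub=im[y0:y1,x0:x1];v=hsv[y0:y1,x0:x1,2]
    mk=((v<165)).astype(np.uint8)
    cs,_=cv2.findContours(mk,cv2.RETR_EXTERNAL,cv2.CHAIN_APPROX_NONE)
    k=max(cs,key=cv2.contourArea)[:,0,:]+[x0,y0]
    Q=np.array([onz(m,p,ztop,True)[:2] for p in k])*1000
    e=cv2.fitEllipse(Q.astype(np.float32));print("disc",e)
    bk=(v<45).astype(np.uint8)
    cs,_=cv2.findContours(bk,cv2.RETR_EXTERNAL,cv2.CHAIN_APPROX_NONE)
    k=max(cs,key=cv2.contourArea)[:,0,:]+[x0,y0]
    Q=np.array([onz(m,p,zk,True)[:2] for p in k])*1000
    print("knob@top",cv2.minAreaRect(Q.astype(np.float32)))
    print("shift tool cm",totool(s,[e[0][0]/1000,e[0][1]/1000,.03]))
cover(sys.argv[1],list(map(int,sys.argv[2:6])))
E
python3 m2.py w2 143 166 190 212
python3 - <<'E'
from h import *
s,m=pickle.load(open("w2.pkl","rb"))
for p in [(280,52),(400,72),(312,52),(370,60)]: print(np.round(onz(m,p,.128,True),4))
for p in [(310,79),(340,84)]: print(np.round(onz(m,p,.018,True),4))
for p in [(270,102),(383,112),(385,52),(275,36)]: print(np.round(onz(m,p,.07,True),4))
E
```

```text
disc ((437.1912841796875, 236.07015991210938), (53.10985565185547, 56.14079284667969), 55.128028869628906)
[0.6352 0.1288 0.128 ]
[0.6565 0.0098 0.128 ]
[0.6445 0.0996 0.128 ]
[0.6564 0.0431 0.128 ]
[0.6357 0.0866 0.018 ]
[0.6419 0.0473 0.018 ]
[0.5885 0.1257 0.07  ]
[ 0.6187 -0.0031  0.07  ]
[0.6896 0.0151 0.07  ]
[0.6648 0.1422 0.07  ]Traceback (most recent call last):
  File "m2.py", line 19, in <module>
    cover(sys.argv[1],list(map(int,sys.argv[2:6])))
    ~~~~~^^^^^^^^^^^^^^^^^^^^^^^^^^^^^^^^^^^^^^^^^^
  File "m2.py", line 15, in cover
    k=max(cs,key=cv2.contourArea)[:,0,:]+[x0,y0]
      ~~~^^^^^^^^^^^^^^^^^^^^^^^^
ValueError: max() iterable argument is empty
```

>>> servo_tool --pt "-0.7 -5 1 0.15" --pt "-1.5 -10 3 0.3" --pt "-2.2 -15.3 6 0.457" --pt "-2.2 -15.3 11 0.457" --pt "-2.2 -15.3 14 0.457" --pt "-2.2 -15.3 14 0.457" --pt "-2.2 -15.3 14 0.457" --grip 0.5

```text
time: 3.88
tcp_pos: [0.4394, 0.2345, 0.1598]
ee_rot: [0.996, -0.087, 0.0, 0.002]
force: [-0.6, 1.7, 1.0]
grip_width: 0.0429
```

```bash
python3 -c "
from h import *
s,m,im=snap('w3');print(s['tcp_pos'],s['ee_rot'],s['time'])
print(proj(m,[.437,.236,.009],True), np.round(onz(pickle.load(open('w2.pkl','rb'))[1],(238,200),.09,True),3))"
```

```text
[0.43938279 0.23453441 0.15975381] [ 9.96218699e-01 -8.68491685e-02  3.82688389e-04  2.31950768e-03] 3.875
[273.45212717 199.78170176] [0.474 0.129 0.09 ]
```

View pics/w3.png

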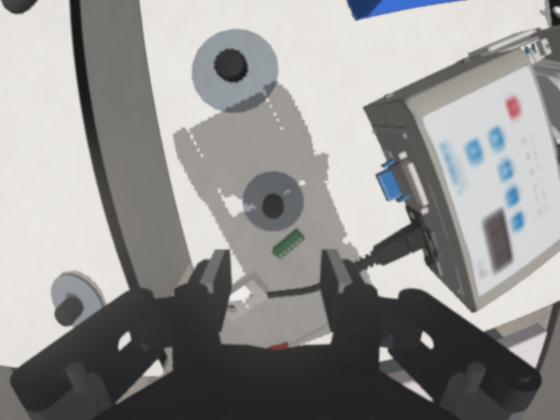

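The cover's disc is at (273,200) and its knob at (272,206), right where predicted. The nearby green part lies clear of the finger track.

```bash
python3 - <<'E'
from h import *
s,m=pickle.load(open("w3.pkl","rb"));im=cv2.imread("pics/w3.png")
v=cv2.cvtColor(im,cv2.COLOR_BGR2HSV)[...,2]
print(v[206,272],v[190,260],v[225,330])
y0,y1,x0,x1=180,225,245,300
b=(v[y0:y1,x0:x1]<60).astype(np.uint8)
cs,_=cv2.findContours(b,cv2.RETR_EXTERNAL,cv2.CHAIN_APPROX_NONE);k=max(cs,key=cv2.contourArea)[:,0]+[x0,y0]
print(cv2.boundingRect(k)); (c,rad)=cv2.minEnclosingCircle(k.astype(np.float32));print(c,rad)
for z in (.021,.03):print(onz(m,c,z,True))
P=onz(m,(273,201),.009,True);print("disc",P)
print("shift",totool(s,[*onz(m,c,.025,True)[:2],.011]))
E
```

```text
52 103 160
(263, 195, 20, 22)
(272.5, 205.5) 11.068072319030762
[0.4347694  0.23724263 0.021     ]
[0.43702866 0.2368007  0.03      ]
disc [0.43592713 0.23661707 0.009     ]
shift [-0.4162819  -0.25268971 14.87390954]
```

>>> servo_tool --pt "-0.35 -0.27 4 0" --pt "-0.35 -0.27 8 0" --pt "-0.35 -0.27 12 0" --pt "-0.35 -0.27 14 0" --pt "-0.35 -0.27 14.8 0" --pt "-0.35 -0.27 14.8 0"

```text
time: 4.68
tcp_pos: [0.4378, 0.2374, 0.0128]
ee_rot: [0.996, -0.087, 0.002, 0.002]
force: [-0.5, 0.4, 0.2]
grip_width: 0.0428
```

>>> servo_tool --pt "0 0 0 0" --pt "0 0 0 0" --pt "0 0 0 0" --pt "0 0 0 0" --grip 0

```text
time: 5.18
tcp_pos: [0.4389, 0.2377, 0.0143]
ee_rot: [0.996, -0.087, 0.003, 0.001]
force: [0.1, -1.3, 7.6]
grip_width: 0.0145
```

>>> servo_tool --pt "0 0 0 0" --pt "0 0 -2 0" --pt "0 0 -6 0" --pt "0 0 -12 0" --pt "0 0 -16 0" --pt "0 0 -16 0"

```text
time: 5.92
tcp_pos: [0.4399, 0.239, 0.1776]
ee_rot: [0.996, -0.087, 0.007, -0.0]
force: [0.4, -0.0, -0.8]
grip_width: 0.0148
```

```bash
python3 -c "
from h import *
s,m,im=snap('w4');print(s['tcp_pos'],s['grip_width'],s['force'],s['time'])
a=r.camera('side');cv2.imwrite('pics/s4.png',a);b=a[120:320,200:400]
o=np.hstack([im[120:420,100:460],cv2.resize(b,(300,300),interpolation=2)]);cv2.imwrite('pics/c4.png',o)"
```

```text
[0.43990515 0.23896373 0.17760132] 0.014846007938898844 [ 0.35511849 -0.02160731 -0.81536359] 5.925
```

View pics/c4.png

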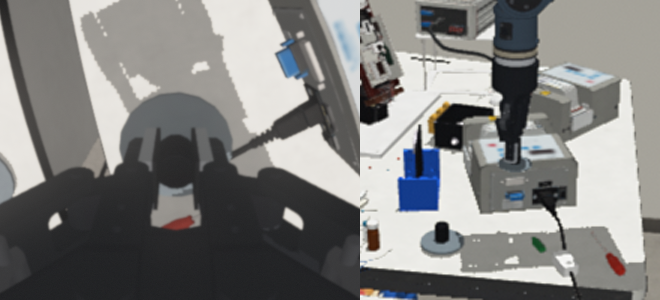

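The cover is held, its disc seen under the fingers with the front edge at about wrist px (275,212). I check where it sits in the grip and plan the move to the cup.

```bash
python3 - <<'E'
from h import *
s,m=pickle.load(open("w4.pkl","rb"));im=cv2.imread("pics/w4.png")
z=s["tcp_pos"][2]-.0053
hsv=cv2.cvtColor(im,cv2.COLOR_BGR2HSV)
for u in (235,255,275,295,315):
    col=hsv[195:300,u].astype(int);print(u,[tuple(c) for c in col[10:30:3]])
pts=[]
for p in [(275,212)]: print("front edge tool cm",totool(s,onz(m,p,z,True)))
C=np.array([.600,-.200])
print("to cup",totool(s,[*C,.3]))
Rm=Rn.from_quat(s["ee_rot"]).as_matrix();print(np.round(Rm,3))
E
```

```text
235 [(np.int64(21), np.int64(8), np.int64(230)), (np.int64(19), np.int64(9), np.int64(230)), (np.int64(19), np.int64(9), np.int64(226)), (np.int64(20), np.int64(12), np.int64(185)), (np.int64(20), np.int64(13), np.int64(172)), (np.int64(17), np.int64(14), np.int64(159)), (np.int64(20), np.int64(14), np.int64(159))]
255 [(np.int64(19), np.int64(15), np.int64(188)), (np.int64(19), np.int64(9), np.int64(225)), (np.int64(19), np.int64(14), np.int64(202)), (np.int64(17), np.int64(12), np.int64(151)), (np.int64(90), np.int64(5), np.int64(103)), (np.int64(98), np.int64(10), np.int64(105)), (np.int64(102), np.int64(12), np.int64(105))]
275 [(np.int64(19), np.int64(13), np.int64(155)), (np.int64(19), np.int64(13), np.int64(157)), (np.int64(21), np.int64(12), np.int64(147)), (np.int64(102), np.int64(13), np.int64(99)), (np.int64(100), np.int64(15), np.int64(105)), (np.int64(99), np.int64(17), np.int64(105)), (np.int64(96), np.int64(12), np.int64(104))]
295 [(np.int64(19), np.int64(13), np.int64(158)), (np.int64(18), np.int64(16), np.int64(160)), (np.int64(17), np.int64(14), np.int64(159)), (np.int64(19), np.int64(14), np.int64(151)), (np.int64(98), np.int64(10), np.int64(100)), (np.int64(102), np.int64(12), np.int64(104)), (np.int64(102), np.int64(12), np.int64(104))]
315 [(np.int64(19), np.int64(13), np.int64(159)), (np.int64(20), np.int64(14), np.int64(160)), (np.int64(20), np.int64(14), np.int64(161)), (np.int64(17), np.int64(14), np.int64(160)), (np.int64(20), np.int64(15), np.int64(158)), (np.int64(19), np.int64(13), np.int64(156)), (np.int64(19), np.int64(13), np.int64(155))]
front edge tool cm [ 2.58672313 -0.00865019  0.56608928]
to cup [ 23.52350504  40.4499517  -11.97729955]
[[ 0.985 -0.173  0.014]
 [-0.173 -0.985 -0.001]
 [ 0.014 -0.002 -1.   ]]
```

>>> servo_tool --pt "1 3 -2 0" --pt "3 8 -4 0" --pt "5 13.5 -4 0" --pt "7.2 19 -4 0" --pt "9.4 24.5 -4 0" --pt "11.5 30 -4 0" --pt "13.7 35.5 -4 0" --pt "15.5 40.2 -4 0" --pt "15.5 40.4 -4 0" --pt "15.5 40.4 -4 0"

```text
time: 7.28
tcp_pos: [0.5184, -0.1856, 0.214]
ee_rot: [0.996, -0.087, 0.001, -0.0]
force: [0.1, 0.8, -0.9]
grip_width: 0.0146
```

```bash
python3 - <<'E'
from h import *
s,m,im=snap('w5');print(s['tcp_pos'],s['ee_rot'],s['grip_width'],s['time'])
for X in [(.6,-.2,.034),(.599,-.2,.066),(.6595,-.2103,.074)]: print(proj(m,X,True))
cv2.imwrite("pics/c5.png",im)
E
```

```text
[ 0.51841112 -0.18561766  0.21404792] [ 9.96181535e-01 -8.73013295e-02  9.04699073e-04 -8.89976369e-05] 0.014550887911607458 7.275
[275.37090817 108.34304677]
[275.54371495 107.69185751]
[275.09446235  38.77397223]
```

View pics/c5.png

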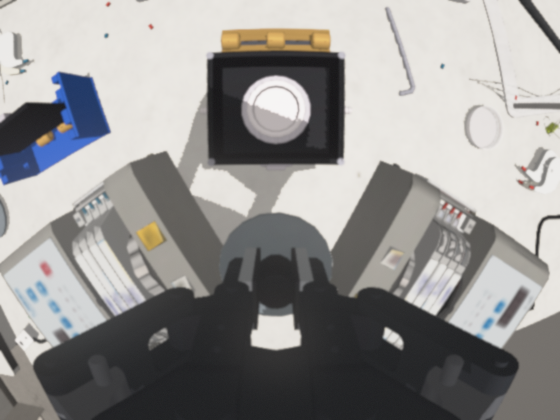

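The chamber is squared to the tool: cup at about (276,110), hinge knuckles at (231,40), (275,40), (320,40). I measure both.

```bash
python3 - <<'E'
from h import *
s,m=pickle.load(open("w5.pkl","rb"));im=cv2.imread("pics/w5.png")
hsv=cv2.cvtColor(im,cv2.COLOR_BGR2HSV);v=hsv[...,2]
x0,y0,x1,y1=220,60,332,155
b=cv2.morphologyEx((v[y0:y1,x0:x1]>85).astype(np.uint8),cv2.MORPH_OPEN,np.ones((3,3)))
cs,_=cv2.findContours(b,cv2.RETR_EXTERNAL,cv2.CHAIN_APPROX_NONE)
k=max(cs,key=cv2.contourArea)[:,0]+[x0,y0]
print(cv2.boundingRect(k))
T=lambda p,z: totool(s,onz(m,p,z,True))
Q=np.array([T(p,.034)[:2] for p in k])
e=cv2.fitEllipse((Q*10).astype(np.float32));print("cup tool mm",e)
br=((hsv[...,0]>8)&(hsv[...,0]<32)&(hsv[...,1]>110)&(v>90)).astype(np.uint8);br[60:]=0;br[:,:200]=0;br[:,350:]=0
ys,xs=np.nonzero(br);print("brass px",xs.min(),xs.max(),ys.min(),ys.max())
Q=np.array([T((x,y),.066)[:2]*10 for x,y in zip(xs,ys)])
print("brass tool mm",cv2.minAreaRect(Q.astype(np.float32)))
d=(v<75).astype(np.uint8);d[175:]=0;d[:48]=0;d[:,:200]=0;d[:,350:]=0
cs,_=cv2.findContours(d,cv2.RETR_EXTERNAL,cv2.CHAIN_APPROX_NONE);k=max(cs,key=cv2.contourArea)[:,0]
Q=np.array([T(p,.066)[:2]*10 for p in k]);print("box",cv2.minAreaRect(Q.astype(np.float32)))
# held disc
z=s["tcp_pos"][2]-.0053
x0,y0,x1,y1=210,205,345,270
g=((abs(hsv[...,0].astype(int)-100)<12)&(v>60)&(v<125)).astype(np.uint8);g[:y0]=0;g[y1:]=0;g[:,:x0]=0;g[:,x1:]=0
print(s["force"])
cs,_=cv2.findContours(g,cv2.RETR_EXTERNAL,cv2.CHAIN_APPROX_NONE);k=max(cs,key=cv2.contourArea)[:,0]
print(cv2.boundingRect(k));t=k[k[:,1]<250]
# leading edge points only: topmost per column
from scipy.optimize import least_squares
P=np.array([T((x,t[t[:,0]==x][:,1].min()),z)[:2]*10 for x in np.unique(t[:,0]) if 225<x<325])
f=least_squares(lambda c:np.hypot(P[:,0]-c[0],P[:,1]-c[1])-29,[0,0],loss="soft_l1");print("disc ctr tool mm",f.x,np.abs(f.fun).mean())
E
```

```text
(241, 75, 71, 69)
cup tool mm ((82.31275939941406, 0.30143487453460693), (68.26508331298828, 68.4049301147461), 17.71227264404297)
brass px 222 329 30 51
brass tool mm ((144.23123168945312, 0.143096923828125), (95.59600067138672, 20.476457595825195), 89.94041442871094)
box ((82.73084259033203, -0.072174072265625), (101.68657684326172, 121.28952026367188), 0.01789739914238453)
[ 0.07554896  0.77181773 -0.94884147]
(219, 214, 113, 56)
disc ctr tool mm [-4.14999348 -0.19159978] 0.23388465007194364
```

>>> servo_tool --pt "4 0 0 0" --pt "8 0.03 0 0" --pt "8.63 0.03 3 0" --pt "8.63 0.03 8 0" --pt "8.63 0.03 12 0" --pt "8.63 0.03 15 0" --pt "8.63 0.03 15 0" --pt "8.63 0.03 15 0"

```text
time: 8.32
tcp_pos: [0.6045, -0.1994, 0.0656]
ee_rot: [0.996, -0.086, 0.002, 0.0]
force: [0.9, -0.5, -0.5]
grip_width: 0.0144
```

```bash
python3 - <<'E'
from h import *
s0,_=pickle.load(open("w5.pkl","rb"));s=r.sense()
t=s0["tcp_pos"]+Rn.from_quat(s0["ee_rot"]).apply([.0863,.0003,0]);t[2]=.0433
print(s["tcp_pos"],s["ee_rot"],s["force"],"shift",totool(s,t))
E
```

```text
[ 0.60445331 -0.19942071  0.06560694] [ 9.96293329e-01 -8.60031879e-02  1.72875215e-03  2.58085322e-04] [ 0.91607062 -0.50793283 -0.46997394] shift [-0.0913813   0.16662085  2.23042509]
```

>>> servo_tool --pt "-0.1 0.15 0.5 0" --pt "-0.1 0.15 1.1 0" --pt "-0.1 0.15 1.7 0" --pt "-0.1 0.15 2.1 0" --pt "-0.1 0.15 2.3 0" --pt "-0.1 0.15 2.4 0"

```text
time: 9.07
tcp_pos: [0.603, -0.2007, 0.0433]
ee_rot: [0.996, -0.086, 0.001, 0.0]
force: [-5.0, 1.0, 14.2]
grip_width: 0.0145
```

>>> servo_tool --pt "0 0 0 0" --pt "0 0 0 0" --pt "0 0 0 0" --grip 0.45

```text
time: 9.45
tcp_pos: [0.603, -0.2007, 0.043]
ee_rot: [0.996, -0.086, 0.001, 0.0]
force: [-0.3, 0.1, 1.1]
grip_width: 0.0383
```

>>> servo_tool --pt "0 0 -2 0" --pt "0 0 -6 0" --pt "-2 0 -12 0" --pt "-6 0 -17 0" --pt "-8.5 0 -17 0" --pt "-8.5 0 -17 0"

```text
time: 10.2
tcp_pos: [0.5176, -0.1856, 0.2149]
ee_rot: [0.996, -0.086, 0.002, 0.0]
force: [0.2, -0.3, -0.4]
grip_width: 0.0383
```

```bash
python3 - <<'E'
from h import *
s,m,im=snap('w6');print(s['tcp_pos'],s['time'])
a=r.camera('scene')
o=np.hstack([cv2.resize(im[10:190,190:370],(400,400),interpolation=2),cv2.resize(a[155:215,275:345],(400,400),interpolation=2)]);cv2.imwrite("pics/c6.png",o)
E
```

```text
[ 0.51761579 -0.18557696  0.21487915] 10.2
```

View pics/c6.png

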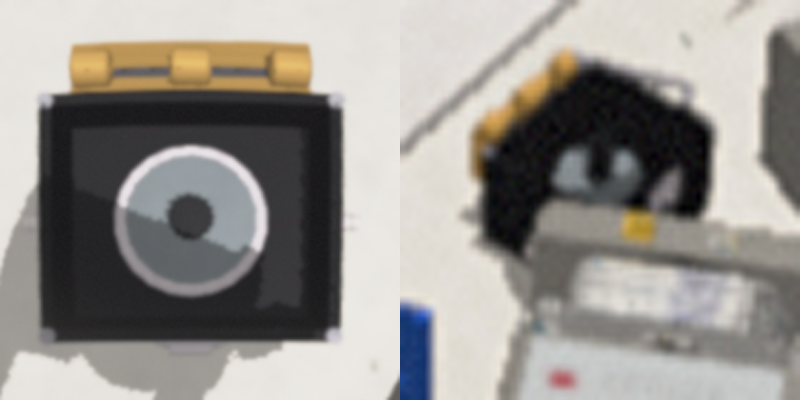

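The cover sits concentric in the cup's ring, and the tool stopped at the predicted seating height (43.3 mm) with 14 N on it. Next is the lid.

>>> servo_tool --pt "0 0 -2 -0.18" --pt "1 -2 -3.5 -0.36" --pt "3 -5.5 -3.5 -0.54" --pt "5 -9 -3.5 -0.72" --pt "7 -12.5 -3.5 -0.9" --pt "9 -16 -3.5 -1.08" --pt "11 -19.9 -3.5 -1.26" --pt "11 -19.9 -3.5 -1.44" --pt "11 -19.9 -3.5 -1.62" --pt "11 -19.9 -3.5 -1.8" --pt "11 -19.9 -3.5 -1.93" --pt "11 -19.9 -3.5 -1.93" --grip 1

```text
time: 11.8
tcp_pos: [0.6628, -0.009, 0.248]
ee_rot: [0.639, 0.77, 0.001, 0.002]
force: [-0.3, -0.0, -0.3]
grip_width: 0.0853
```

```bash
python3 - <<'E'
from h import *
s,m,im=snap('w7');print(s['tcp_pos'],s['ee_rot'],s['time'],s["joint_positions"])
E
```

```text
[ 0.66275292 -0.00899383  0.24802612] [6.38579815e-01 7.69553174e-01 7.04737145e-04 1.79892932e-03] 11.8 [-1.81589417e-01  5.62055171e-01  1.31539331e+00 -5.56982691e-04
  1.26031669e+00 -3.66910719e-01]
```

View pics/w7.png

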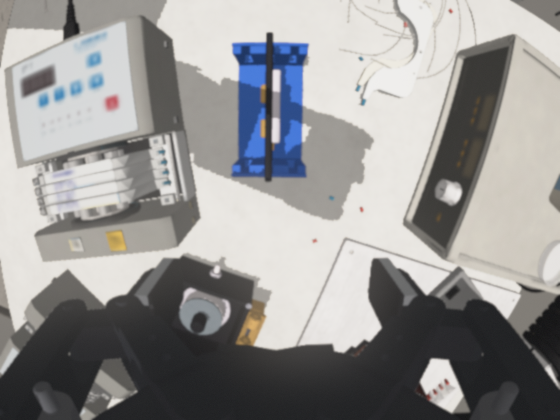

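View 7: the lid's top edge runs from (270,34) to (268,180), with the light grip bar at x≈272–280, y≈70–143. That is nearly square to the tool. I measure it.

```bash
python3 - <<'E'
from h import *
s,m=pickle.load(open("w7.pkl","rb"));im=cv2.imread("pics/w7.png")
hsv=cv2.cvtColor(im,cv2.COLOR_BGR2HSV);v=hsv[...,2];sa=hsv[...,1]
T=lambda p,z=.1285: totool(s,onz(m,p,z,True))*10
for y in (45,80,100,120,170):
    print(y,[(x,*map(int,im[y,x])) for x in range(262,284,2)])
d=(v<60).astype(np.uint8);d[:,:250]=0;d[:,290:]=0;d[200:]=0
cs,_=cv2.findContours(d,cv2.RETR_EXTERNAL,cv2.CHAIN_APPROX_NONE);k=max(cs,key=cv2.contourArea)[:,0]
print("plate",cv2.boundingRect(k),cv2.minAreaRect(np.array([T(p)[:2] for p in k]).astype(np.float32)))
b=((v>140)&(sa<70)).astype(np.uint8);b[:,:268]=0;b[:,286:]=0;b[:60]=0;b[155:]=0
n,l,st,c=cv2.connectedComponentsWithStats(b);i=1+st[1:,4].argmax();print("bar",st[i])
ys,xs=np.nonzero(l==i);print(cv2.minAreaRect(np.array([T((x,y))[:2] for x,y in zip(xs,ys)]).astype(np.float32)))
E
```

```text
45 [(262, 198, 107, 62), (264, 190, 103, 59), (266, 109, 66, 49), (268, 56, 53, 54), (270, 56, 52, 54), (272, 81, 54, 45), (274, 156, 87, 51), (276, 172, 96, 55), (278, 178, 97, 57), (280, 192, 105, 60), (282, 196, 107, 62)]
80 [(262, 218, 124, 73), (264, 192, 109, 66), (266, 92, 61, 51), (268, 56, 54, 55), (270, 58, 56, 56), (272, 145, 141, 146), (274, 230, 226, 231), (276, 232, 229, 234), (278, 223, 219, 224), (280, 166, 142, 140), (282, 140, 82, 54)]
100 [(262, 68, 106, 131), (264, 58, 93, 116), (266, 38, 46, 54), (268, 38, 37, 36), (270, 42, 40, 40), (272, 108, 105, 109), (274, 149, 145, 151), (276, 151, 147, 153), (278, 145, 139, 143), (280, 133, 100, 91), (282, 138, 78, 48)]
120 [(262, 124, 147, 175), (264, 99, 130, 156), (266, 59, 64, 71), (268, 56, 54, 54), (270, 62, 60, 60), (272, 174, 170, 176), (274, 230, 226, 231), (276, 227, 224, 229), (278, 209, 202, 210), (280, 146, 115, 109), (282, 136, 77, 47)]
170 [(262, 157, 91, 60), (264, 106, 66, 51), (266, 66, 60, 60), (268, 61, 58, 59), (270, 60, 55, 54), (272, 99, 63, 48), (274, 133, 76, 51), (276, 134, 78, 52), (278, 135, 77, 51), (280, 134, 78, 50), (282, 135, 77, 51)]
plate (266, 34, 7, 138) ((83.91445922851562, -4.678372859954834), (112.70511627197266, 4.312534332275391), 1.1108050346374512)
bar [272  69   9  75 553]
((80.47894287109375, 1.2757315635681152), (60.15658187866211, 6.402973175048828), 0.03867365047335625)
```

>>> servo_tool --pt "4 -0.1 0 0" --pt "8.05 -0.17 0 0" --pt "8.05 -0.17 4 0" --pt "8.05 -0.17 9 0" --pt "8.05 -0.17 13 0" --pt "8.05 -0.17 14.8 0" --pt "8.05 -0.17 14.8 0" --pt "8.05 -0.17 14.8 0" --grip 0.6

```text
time: 12.85
tcp_pos: [0.6483, 0.0695, 0.1016]
ee_rot: [0.639, 0.769, 0.002, 0.003]
force: [0.3, 0.5, 0.5]
grip_width: 0.0514
```

```bash
python3 - <<'E'
from h import *
s0,m=pickle.load(open("w7.pkl","rb"));s=r.sense()
t=s0["tcp_pos"]+Rn.from_quat(s0["ee_rot"]).apply([.0805,-.0017,0]);t[2]=.1
print(s["tcp_pos"],s["ee_rot"],s["force"],s["grip_width"],"resid cm",totool(s,t),np.round(Rn.from_quat(s["ee_rot"]).as_matrix(),4))
E
```

```text
[0.64826481 0.06948292 0.10163204] [0.63905149 0.76915532 0.00172834 0.00320887] [0.34034456 0.46871476 0.53076077] 0.05141093648536082 resid cm [ 0.06993253 -0.19453471  0.16170238] [[-0.1832  0.983   0.0071]
 [ 0.9831  0.1832 -0.0014]
 [-0.0027  0.0068 -1.    ]]
```

>>> servo_tool --pt "0.07 -0.2 0.15 0" --pt "0.07 -0.2 0.15 0"

```text
time: 13.1
tcp_pos: [0.6468, 0.0698, 0.1015]
ee_rot: [0.639, 0.769, 0.002, 0.004]
force: [-0.3, -0.0, -0.4]
grip_width: 0.0513
```

>>> servo_tool --pt "0 0 0 0" --pt "0 0 0 0" --pt "0 0 0 0" --pt "0 0 0 0" --pt "0 0 0 0" --grip 0

```text
time: 13.72
tcp_pos: [0.6465, 0.0697, 0.102]
ee_rot: [0.639, 0.769, 0.002, 0.004]
force: [-2.6, -0.2, 4.8]
grip_width: 0.0109
```

```bash
python3 - <<'E'
from h import *
s=r.sense();print({k:np.round(s[k],4) for k in ("tcp_pos","ee_rot","force","moment","grip_width","time")})
E
```

```text
{'tcp_pos': array([0.6465, 0.0697, 0.102 ]), 'ee_rot': array([0.6393, 0.769 , 0.0022, 0.0039]), 'force': array([-2.6493, -0.2379,  4.8466]), 'moment': array([-0.0824,  0.4381, -0.2653]), 'grip_width': np.float64(0.0109), 'time': np.float64(13.725)}
```

>>> servo_tool --pt "0 0 -1 0" --pt "0 0 -3 0" --pt "0 0 -6 0" --pt "0 0 -9 0" --pt "0 0 -12 0" --pt "0 0 -13 0" --pt "0 0 -13 0" --pt "0 0 -13 0"

```text
time: 14.72
tcp_pos: [0.6443, 0.07, 0.2303]
ee_rot: [0.639, 0.769, 0.001, 0.003]
force: [-0.1, -0.0, -2.2]
grip_width: 0.0108
```

```bash
python3 - <<'E'
from h import *
s,m,im=snap('w8');print({k:np.round(s[k],4) for k in ("tcp_pos","ee_rot","force","moment","grip_width","time")})
print(np.round(Rn.from_quat(s["ee_rot"]).as_matrix(),4))
a=r.camera('side');cv2.imwrite('pics/s8.png',a);b=r.camera('scene');cv2.imwrite('pics/sc8.png',b)
ms,mc=r.camera_model("side"),r.camera_model("scene");pickle.dump((ms,mc),open("fix.pkl","wb"))
p=proj(ms,s["tcp_pos"]).astype(int);q=proj(mc,s["tcp_pos"]).astype(int);print(p,q)
f=lambda I,c:cv2.resize(I[c[1]-60:c[1]+80,c[0]-60:c[0]+60],(360,420),interpolation=2)
cv2.imwrite("pics/c8.png",np.hstack([f(a,p),f(b,q)]))
E
```

```text
{'tcp_pos': array([0.6443, 0.07  , 0.2303]), 'ee_rot': array([0.6393, 0.769 , 0.0013, 0.0026]), 'force': array([-0.0808, -0.0394, -2.1989]), 'moment': array([-0.0319,  0.0361,  0.014 ]), 'grip_width': np.float64(0.0108), 'time': np.float64(14.725)}
[[-0.1827  0.9832  0.0056]
 [ 0.9832  0.1827 -0.0014]
 [-0.0024  0.0052 -1.    ]]
[236 177] [261 171]
```

View pics/c8.png

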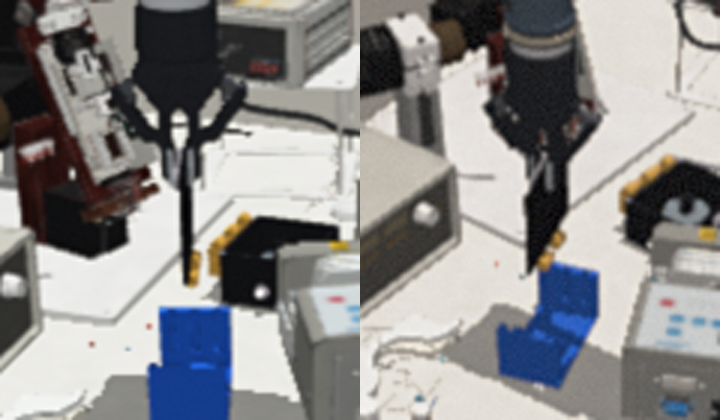

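The lid hangs upright in the grip, clear of the rack, with its knuckles down and facing the chamber. I move to the far side of the hinge in the placement orientation, so the wrist camera can see the hinge.

>>> servo_tool --pt "-2 -0.4 -1 0" --pt "-6 -1.2 -2 0.1" --pt "-11 -2.2 -2 0.2" --pt "-16 -3.2 -2 0.3" --pt "-21 -4.2 -2 0.355" --pt "-26 -5.2 -2 0.355" --pt "-31 -6.2 -2 0.355" --pt "-36 -7.2 -2 0.355" --pt "-38.6 -7.6 -2 0.355" --pt "-38.6 -7.6 -2 0.355" --pt "-38.6 -7.6 -2 0.355"

```text
time: 16.25
tcp_pos: [0.64, -0.3222, 0.2509]
ee_rot: [0.765, 0.644, 0.002, 0.002]
force: [-0.7, 0.0, -2.1]
grip_width: 0.0104
```

```bash
python3 - <<'E'
from h import *
s,m,im=snap('w9');print({k:np.round(s[k],4) for k in ("tcp_pos","ee_rot","force","grip_width","time")})
print(np.round(Rn.from_quat(s["ee_rot"]).as_matrix(),4))
print(proj(m,[.6596,-.2104,.074],True))
s7,_=pickle.load(open("w7.pkl","rb"))
t=s7["tcp_pos"]+Rn.from_quat(s7["ee_rot"]).apply([.0805,-.0017,0])
import numpy as np
g=dict(tcp_pos=np.array([.6465,.0697,.102]),ee_rot=[.6393,.769,.0022,.0039])
print("bar centre in tool cm",totool(g,[t[0],t[1],.1165]))
E
```

```text
{'tcp_pos': array([ 0.64  , -0.3222,  0.2509]), 'ee_rot': array([0.7648, 0.6442, 0.0021, 0.0016]), 'force': array([-0.6901,  0.0071, -2.1302]), 'grip_width': np.float64(0.0104), 'time': np.float64(16.25)}
[[ 1.700e-01  9.854e-01  5.300e-03]
 [ 9.854e-01 -1.700e-01  2.000e-04]
 [ 1.100e-03  5.200e-03 -1.000e+00]]
[273.88388259  76.24536645]
bar centre in tool cm [ 0.0111822  -0.01179273 -1.45019246]
```

View pics/w9.png

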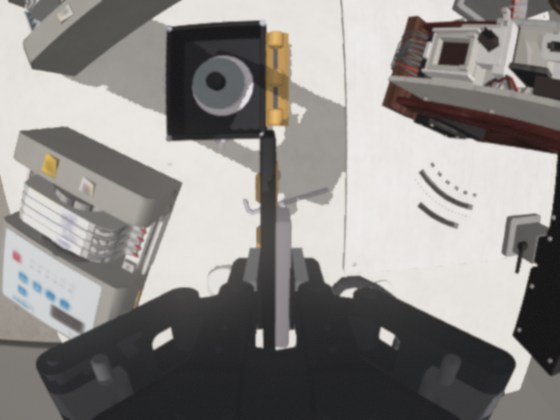

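View 9 (my last view): hinge knuckles at (277,38), (277,77), (277,117), the lid's front edge at (268,132), the bar's front end at (283,205). From here I go by numbers.

```bash
python3 - <<'E'
from h import *
s,m=pickle.load(open("w9.pkl","rb"));im=cv2.imread("pics/w9.png")
hsv=cv2.cvtColor(im,cv2.COLOR_BGR2HSV);v=hsv[...,2];sa=hsv[...,1]
T=lambda p,z: totool(s,onz(m,p,z,True))*10
br=((hsv[...,0]>8)&(hsv[...,0]<32)&(sa>110)&(v>90)).astype(np.uint8);br[135:]=0;br[:,:255]=0;br[:,300:]=0
ys,xs=np.nonzero(br);print("brass px",xs.min(),xs.max(),ys.min(),ys.max())
for z in (.066,.074):
    print(z,"rect",cv2.minAreaRect(np.array([T((x,y),z)[:2] for x,y in zip(xs,ys)]).astype(np.float32)))
print([(y,xs[ys==y].min(),xs[ys==y].max(),(ys==y).sum()) for y in range(ys.min(),ys.max()+1,3)])
# box
d=(v<75).astype(np.uint8);d[142:]=0;d[:,:160]=0;d[128:,262:]=0;d[:,272:]=0
cs,_=cv2.findContours(d,cv2.RETR_EXTERNAL,cv2.CHAIN_APPROX_NONE);k=max(cs,key=cv2.contourArea)[:,0]
print("box",cv2.boundingRect(k),cv2.minAreaRect(np.array([T(p,.066)[:2] for p in k]).astype(np.float32)))
zt=s["tcp_pos"][2]+.0265
print("lid rows");
for y in (136,140,160,190,200,203,206,209,215,240,270): print(y,[(x,*map(int,im[y,x])) for x in range(256,296,3)])
for y in (128,130,132,134,136): print(y,im[y,268])
for p in [(268,132),(283,205),(290,240),(274,240),(288,330),(275,345)]: print(p,T(p,zt))
E
```

```text
brass px 265 287 32 125
0.066 rect ((113.14891052246094, 1.4856815338134766), (96.35641479492188, 21.918893814086914), 0.028665492311120033)
0.074 rect ((112.0059814453125, 1.4686250686645508), (94.00606536865234, 21.384239196777344), 0.028665263205766678)
[(32, np.int64(271), np.int64(279), np.int64(9)), (35, np.int64(266), np.int64(286), np.int64(21)), (38, np.int64(266), np.int64(286), np.int64(21)), (41, np.int64(266), np.int64(286), np.int64(21)), (44, np.int64(266), np.int64(287), np.int64(22)), (47, np.int64(266), np.int64(287), np.int64(22)), (50, np.int64(266), np.int64(287), np.int64(17)), (53, np.int64(266), np.int64(287), np.int64(17)), (56, np.int64(266), np.int64(287), np.int64(17)), (59, np.int64(266), np.int64(287), np.int64(17)), (62, np.int64(266), np.int64(287), np.int64(17)), (65, np.int64(266), np.int64(287), np.int64(17)), (68, np.int64(266), np.int64(287), np.int64(17)), (71, np.int64(266), np.int64(287), np.int64(22)), (74, np.int64(266), np.int64(287), np.int64(22)), (77, np.int64(266), np.int64(287), np.int64(22)), (80, np.int64(266), np.int64(286), np.int64
[... 3857 characters left out ...]
5, 222, 227, 230)]
270 [(256, 105, 105, 105), (259, 65, 65, 67), (262, 60, 61, 63), (265, 61, 61, 63), (268, 59, 60, 62), (271, 60, 61, 62), (274, 75, 74, 78), (277, 142, 139, 145), (280, 146, 143, 149), (283, 146, 143, 148), (286, 144, 141, 146), (289, 118, 116, 120), (292, 63, 64, 65), (295, 104, 105, 104)]
128 [126 132 135]
130 [66 67 69]
132 [32 30 32]
134 [30 27 29]
136 [38 37 38]
(268, 132) [ 63.31174739  -1.81313442 -26.4376381 ]
(283, 205) [ 36.50736231   3.62535425 -26.43997319]
(290, 240) [ 22.69672222   6.39518868 -26.44134375]
(274, 240) [ 22.71821983   0.27513675 -26.4730608 ]
(288, 330) [-19.5257227    6.28823045 -26.49000801]
(275, 345) [-28.04607256   0.62307421 -26.5290986 ]
```

```bash
python3 - <<'E'
from h import *
s,m=pickle.load(open("w9.pkl","rb"));im=cv2.imread("pics/w9.png");g=im.mean(2)
T=lambda p,z: totool(s,onz(m,p,z,True))*10
for y in (130,131,132,133,134,136,138,140,144):print(y,g[y,256:280].astype(int))
tz=s["tcp_pos"][2]
for x in (263,268,273): print("bottom",x,T((x,132),tz-.078),"top",T((x,139),tz+.0265))
print(T((260.5,200),tz+.0265),T((260.5,240),tz+.0265))
print("knuckle cyl edges", [ (y,g[y,255:300].astype(int)) for y in (40,78,116)])
for x in (266,287): print(T((x,40),.066),T((x,77),.066))
print(r.sense()["tcp_pos"])
E
```

```text
130 [ 41  39  36  39  46  55  57  54  48  42  44  57  67  70  71  76 102 147
 192 221 229 230 230 230]
131 [ 35  35  35  39  53  69  76  68  52  40  34  36  39  38  40  44  60 101
 162 213 227 230 230 230]
132 [ 35  35  38  56  84 111 116  95  62  40  30  29  31  30  29  30  38  74
 141 203 225 229 230 230]
133 [ 40  43  52  84 126 152 147 111  66  39  29  29  30  31  30  29  31  59
 118 184 221 229 230 230]
134 [ 48  48  63 101 142 159 142  99  57  34  30  30  28  30  28  30  32  51
 103 171 217 228 230 230]
136 [ 54  55  64  78  87  81  63  47  39  38  39  38  37  35  35  36  38  45
  86 155 212 227 230 230]
138 [129 129 123 107  80  55  47  50  50  50  50  50  50  48  49  50  47  48
  68 125 189 221 229 230]
140 [223 221 210 167 107  64  54  57  58  58  59  58  58  57  58  56  54  50
  57 104 169 216 227 229]
144 [230 228 218 174 110  65  55  58  59  60  59  59  59  58  58  58  54  51
  58 101 162 202 208 200]
bottom 263 [60.65775128 -7.51285641 78.03124967] top [ 60.80660712  -3.60168901 -26.44976884]
bottom 268 [60.64037797 -4.1425441  78.04870995] top [ 60.79798112  -1.8198472 
[... 504 characters left out ...]
8,  35,  36,  33,  33,  36,  35,  42,  61,  81,  92,
        94,  97, 100, 103, 104, 108, 111, 113, 111, 110, 107, 106, 104,
       101,  97,  96,  97,  99, 100, 106, 122, 145, 177, 214, 225, 226,
       226, 226, 227, 227, 227, 227])), (116, array([ 59,  60,  59,  58,  55,  52,  54,  54,  52,  56,  82, 114, 126,
       132, 141, 151, 158, 164, 170, 176, 177, 173, 168, 163, 159, 150,
       139, 131, 133, 140, 141, 139, 136, 138, 144, 148, 149, 151, 152,
       152, 153, 159, 178, 201, 218]))]
[152.65863114  -8.48264198 184.98263747] [113.73096079  -8.43831717 184.938512  ]
[152.71094518  12.44742245 185.09125052] [113.76364668  12.38043063 185.04652535]
[ 0.6401855  -0.32167808  0.25094402]
```

```bash
python3 - <<'E'
from h import *
s,m=pickle.load(open("w9.pkl","rb"));im=cv2.imread("pics/w9.png")
hsv=cv2.cvtColor(im,cv2.COLOR_BGR2HSV)
T=lambda p,z: totool(s,onz(m,p,z,True))*10
tz=s["tcp_pos"][2]
b=(hsv[...,0]>8)&(hsv[...,0]<32)&(hsv[...,1]>80)
for x in range(254,262):
    r_=np.nonzero(b[140:275,x])[0]+140
    sp=np.split(r_,np.nonzero(np.diff(r_)>2)[0]+1) if len(r_) else []
    print(x,[(q[0],q[-1],np.round(T((x,q[0]-.5),tz-.0875)[:2],1),np.round(T((x,q[-1]+.5),tz-.0875)[:2],1)) for q in sp])
# hinge knuckle boundaries from the dark gap line
g=im.mean(2)
for x in (273,276): print(x,[(y,int(g[y,x])) for y in range(28,130,1)])
E
```

```text
254 []
255 []
256 [(np.int64(176), np.int64(188), array([ 29.3, -13.1]), array([ 19.7, -13.2]))]
257 [(np.int64(175), np.int64(199), array([ 30. , -12.4]), array([ 11.6, -12.6])), (np.int64(229), np.int64(246), array([-10.7, -12.9]), array([-25.2, -13.2]))]
258 [(np.int64(174), np.int64(200), array([ 30.7, -11.6]), array([ 10.8, -11.9])), (np.int64(228), np.int64(247), array([ -9.9, -12.2]), array([-26. , -12.4]))]
259 [(np.int64(174), np.int64(201), array([ 30.7, -10.9]), array([ 10.1, -11.1])), (np.int64(228), np.int64(247), array([ -9.9, -11.4]), array([-26. , -11.7]))]
260 [(np.int64(181), np.int64(181), array([ 25.6, -10.2]), array([ 24.9, -10.2])), (np.int64(184), np.int64(184), array([ 23.4, -10.3]), array([ 22.7, -10.3])), (np.int64(243), np.int64(246), array([-21.9, -10.8]), array([-25.2, -10.9]))]
261 []
273 [(28, 228), (29, 224), (30, 210), (31, 182), (32, 168), (33, 166), (34, 166), (35, 166), (36, 166), (37, 167), (38, 167), (39, 167), (40, 167), (41, 168), (42, 167), (43, 162), (44, 147), (45, 126), (46, 107), (47, 100), (48, 101), (49, 108), (50, 115), (51, 117), (52, 
[... 1312 characters left out ...]
5), (68, 112), (69, 119), (70, 122), (71, 117), (72, 112), (73, 112), (74, 111), (75, 112), (76, 111), (77, 111), (78, 111), (79, 112), (80, 112), (81, 110), (82, 107), (83, 101), (84, 98), (85, 96), (86, 85), (87, 73), (88, 68), (89, 68), (90, 68), (91, 67), (92, 68), (93, 68), (94, 74), (95, 86), (96, 97), (97, 100), (98, 99), (99, 99), (100, 103), (101, 104), (102, 105), (103, 105), (104, 103), (105, 104), (106, 104), (107, 104), (108, 116), (109, 140), (110, 160), (111, 170), (112, 174), (113, 174), (114, 174), (115, 173), (116, 173), (117, 173), (118, 173), (119, 173), (120, 172), (121, 172), (122, 169), (123, 163), (124, 157), (125, 175), (126, 208), (127, 226), (128, 230), (129, 229)]
```

>>> servo_tool --pt "4 0.2 0 0" --pt "8 0.4 0 0" --pt "11.2 0.63 1 0" --pt "11.2 0.63 4 0" --pt "11.2 0.63 6.5 0" --pt "11.2 0.63 6.5 0" --pt "11.2 0.63 6.5 0"

```text
time: 17.18
tcp_pos: [0.6665, -0.2117, 0.1874]
ee_rot: [0.764, 0.645, 0.002, 0.003]
force: [-0.4, 0.1, -2.2]
grip_width: 0.0112
```

```bash
cat > tgt.py <<'E'
from h import *
s0,_=pickle.load(open("w9.pkl","rb"));s=r.sense()
t=s0["tcp_pos"]+Rn.from_quat(s0["ee_rot"]).apply([.1125,.0063,.0974])
print(t,s["tcp_pos"],s["force"],s["moment"],s["grip_width"],s["time"]);print("resid cm",totool(s,t))
Q=Rn.from_quat(s["ee_rot"]).as_matrix();print(np.round(Q,4), "yaw deg",np.degrees(np.arctan2(Q[1,0],Q[0,0])))
E
python3 tgt.py
```

```text
[ 0.66583108 -0.21238077  0.15361231] [ 0.66650223 -0.21172195  0.18736247] [-0.37412143  0.12601326 -2.20271388] [ 0.02185984 -0.03836479  0.04040829] 0.011235550702574143 17.175
resid cm [-0.07757036 -0.07931312  3.37450204]
[[ 1.679e-01  9.858e-01  7.100e-03]
 [ 9.858e-01 -1.679e-01 -8.000e-04]
 [ 4.000e-04  7.200e-03 -1.000e+00]] yaw deg 80.33624137450447
```

>>> servo_tool --pt "-0.08 -0.08 0.5 0" --pt "-0.08 -0.08 1 0" --pt "-0.08 -0.08 1.4 0" --pt "-0.08 -0.08 1.8 0" --pt "-0.08 -0.08 2.1 0" --pt "-0.08 -0.08 2.1 0"

```text
time: 17.92
tcp_pos: [0.6655, -0.2123, 0.1658]
ee_rot: [0.764, 0.645, 0.002, 0.002]
force: [-0.4, -0.8, -2.0]
grip_width: 0.011
```

```bash
python3 tgt.py
```

```text
[ 0.66583108 -0.21238077  0.15361231] [ 0.66548819 -0.21233067  0.16584377] [-0.38412962 -0.7784998  -1.95705315] [ 0.0471828   0.04501323 -0.00440956] 0.011011951805561537 17.925
resid cm [-6.74424557e-05  2.69529890e-02  1.22333992e+00]
[[ 1.680e-01  9.858e-01  6.300e-03]
 [ 9.858e-01 -1.680e-01 -3.000e-04]
 [ 7.000e-04  6.300e-03 -1.000e+00]] yaw deg 80.32883763534939
```

>>> servo_tool --pt "0 0.02 0.3 0" --pt "0 0.02 0.6 0" --pt "0 0.02 0.8 0" --pt "0 0.02 1.0 0" --pt "0 0.02 1.15 0" --pt "0 0.02 1.15 0"

```text
time: 18.68
tcp_pos: [0.6658, -0.2124, 0.1543]
ee_rot: [0.764, 0.645, 0.002, 0.002]
force: [-0.2, 0.1, -2.7]
grip_width: 0.0111
```

```bash
python3 tgt.py
```

```text
[ 0.66583108 -0.21238077  0.15361231] [ 0.66577907 -0.21238755  0.15430499] [-0.20517831  0.1017415  -2.67341989] [-0.00266442  0.03622384 -0.01405072] 0.011133687737973921 18.675
resid cm [0.00149116 0.00457502 0.06929923]
[[ 1.680e-01  9.858e-01  6.300e-03]
 [ 9.858e-01 -1.680e-01 -3.000e-04]
 [ 7.000e-04  6.300e-03 -1.000e+00]] yaw deg 80.32853116310041
```

Still free, with no contact. I go down to seat it gently.

>>> servo_tool --pt "0 0 0.1 0" --pt "0 0 0.2 0" --pt "0 0 0.2 0"

```text
time: 19.05
tcp_pos: [0.6662, -0.2125, 0.1536]
ee_rot: [0.764, 0.645, 0.003, 0.003]
force: [-1.3, 0.7, 4.9]
grip_width: 0.0105
```

```bash
python3 tgt.py
```

```text
[ 0.66583108 -0.21238077  0.15361231] [ 0.66621158 -0.21247922  0.15356574] [-1.31086264  0.71404487  4.88421759] [ 0.18845528  0.32266457 -0.00883205] 0.010485557739723138 19.05
resid cm [ 0.00332022 -0.03912596 -0.00495793]
[[ 1.679e-01  9.858e-01  7.600e-03]
 [ 9.858e-01 -1.679e-01 -1.000e-03]
 [ 3.000e-04  7.700e-03 -1.000e+00]] yaw deg 80.33692981617209
```

Contact is at the predicted seating height. I press slightly more to confirm it is bottomed in the cradle.

>>> servo_tool --pt "0 0 0.1 0" --pt "0 0 0.15 0" --pt "0 0 0.15 0"

```text
time: 19.42
tcp_pos: [0.6664, -0.2125, 0.1535]
ee_rot: [0.764, 0.645, 0.003, 0.003]
force: [-2.4, 1.6, 7.6]
grip_width: 0.0109
```

```bash
python3 tgt.py; python3 - <<'E'
from h import *
# numeric check: does hinge/lid brass line up in the side and scene views; cover still in cup region
s,m,im=snap('w10')
ms,mc=pickle.load(open("fix.pkl","rb"))
R=Rn.from_quat(s["ee_rot"]);H=s["tcp_pos"]+R.apply([0,-.006,.0875]);yd=R.apply([1,0,0])
print("axis est",H)
for n,mm in (("side",ms),("scene",mc)):
    I=r.camera(n);cv2.imwrite(f"pics/{n}10.png",I)
    hsv=cv2.cvtColor(I,cv2.COLOR_BGR2HSV)
    b=((hsv[...,0]>8)&(hsv[...,0]<32)&(hsv[...,1]>110)&(hsv[...,2]>70)).astype(np.uint8)
    c=proj(mm,H).astype(int);w=b[c[1]-30:c[1]+30,c[0]-35:c[0]+35]
    k,l,st,ce=cv2.connectedComponentsWithStats(w);i=1+st[1:,4].argmax()
    ys,xs=np.nonzero(l==i);print(n,"brass",st[i],"ends proj",[np.round(proj(mm,H+yd*t)-c+[35,30],1) for t in (-.048,.048)])
    for y in range(st[i,1],st[i,1]+st[i,3]): print("".join(".#"[v] for v in w[y]))
E
```

```text
[ 0.66583108 -0.21238077  0.15361231] [ 0.66636134 -0.2125134   0.15351349] [-2.40147965  1.60551611  7.55845895] [0.23420263 0.57258907 0.00505027] 0.010922148788794139 19.425
resid cm [ 0.0041761  -0.05441509 -0.01034109]
[[ 0.1678  0.9858  0.0083]
 [ 0.9858 -0.1678 -0.0014]
 [ 0.      0.0084 -1.    ]] yaw deg 80.33837375583602
axis est [ 0.66117393 -0.21162916  0.06596603]
side brass [ 29  24  14  22 104] ends proj [array([40.6, 25.4]), array([30.5, 35.4])]
.......................................#..............................
......................................####............................
......................................####............................
.....................................######...........................
....................................######............................
...................................######.............................
..................................######..............................
................................#######...............................
...............................#######.............................
[... 1733 characters left out ...]
...................########..................................
...........................########...................................
...........................#######....................................
...........................#####......................................
...........................##.........................................
...........................#..........................................
...........................#..........................................
...........................##.........................................
...........................##.........................................
...........................##.........................................
```

```bash
python3 -c "
from h import *
s=r.sense();print(s['tcp_pos'],s['force'],s['qvel'].round(4),s['time']);print(r.hand_in())"
```

```text
[ 0.66635132 -0.21250317  0.15351628] [-1.64220232  1.44103051  7.15784748] [ 0.0015 -0.0006  0.0023  0.0005  0.0008 -0.0001] 19.575
the job is handed in; nothing more can be done
None
```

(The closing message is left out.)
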